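# Draw a spring tester's carriage to its mark and hold it

### The arm

A 6-joint arm with a two-finger parallel gripper is mounted at the origin on a cart in front of the work surface, level with it; the furniture and walls round the work are solid. World frame = base frame: x ahead of the robot, y to its left, z up, the work surface at z = 0. Lengths are in m, angles in rad, forces in N, time in s.
With the tool pointing down it reaches from about 0.3 to 0.875 m from the base axis. Payload 6.4 kg.
Tool frame: the origin (TCP) lies at the very end of the fingers, on their centre line; the grasp point (between the pads) lies 19 mm behind it; z points along the fingers, y is the line along which they close (so a half turn about z gives the same grasp; the last joint's range is limited). The gripper opens to 85 mm and grips with 20 to 120 N. Pads are 22 mm wide; open, the fingers measure 114 mm over their backs; the gripper's body (76 mm by 85 mm) begins 54 mm behind the grasp point. The pads swing forward as they close: fully open they stand 13 mm farther back than shut.
Start: joints at [0.92, 0.181, 1.607, -0, 1.354, -0.206], TCP at [0.247, 0.519, 0.231] pointing down, gripper open.
Joint ranges: [-2.99, 2.99], [-0.89, 2.07], [0.3, 2.58], [-1.14, 4.28], [0, 2.63], [-3.12, 3.12]. Speed limits (rad/s): [2.57, 2.57, 3.01, 3.14, 3.14, 3.14].

### API

Orientations are given as a unit quaternion [w, x, y, z].
In Python, from bench import telemetry, camera, ctrl, spotter gives the robot as it stands.
- The arm moves only by the tool send_rows, never from a script. Its argument "series" is a list of rows, each a list of 3 entries, a list of its own where there are three numbers: the turn, a rotation vector about the world's x, y, z in degrees, then the shift along the world's x, y, z in mm, then the closure, from -1 (fully open) to 1 (shut), so that 0 is half open. In form: [[[rx, ry, rz], [dx, dy, dz], gripper], ...]. A call has 1 to 10 rows; each row is the pose to reach, as a shift and turn from the pose commanded when the call began; what a row does not reach only later rows make up. A row lasts 1/8 s, in which the tool goes at most 62.5 mm and 10.7 degrees, less where a joint would pass 70% of its speed; a pose out of reach is approached as far as the arm can. A call with a gripper value outside its range is refused whole. The fingers move at their own pace and stop on an object; the grip force is fixed at half the most. Time passes only in rows, so rows that repeat a pose let the fingers close. It gives the time, the measured TCP pose, the force, the opening and the grip force at its end, in the units of the state.
- telemetry.get_obs(): the state, without advancing time (a new reading comes with each control period).
- camera(name): name is "side" or "top" or "wrist"; returns a dict with "pixels" (400x640x3 uint8, red, green, blue), "camera_matrix" (3x3 intrinsics, pixels), "xyz" and "orientation" of the camera in the world. Camera axes: x right, y up, looking along -z (the intrinsics and any distortion apply to the point x, -y, -z); pixel columns grow to the right and rows downward; lengths in m; the calibration is good to about 2 mm. A picture is of the moment at which its call begins. There is no depth.
- ctrl.hand_in(): hands the job in; it is judged then, once.
Trained networks look in the newest picture that a camera, given by its name, has taken for a name from the list of things; names that differ only in an ending like _2 or _b are one class to them, and where a whole thing is asked for, a point or a joint stands for the part that bears it (a point fixed in the world has none). Each returns a list of dicts, best first, with "conf" (0 to 1); they miss things now and then, are a little off and sometimes report something else, mostly with a low value. They report only what shows in the picture. A call takes as long as a camera call.
- spotter.boxes_of(thing, camera): "xyz" ([x, y, z] in m, in world coordinates, good to about 4 mm: the middle of the surface that is visible of it).
- spotter.landmark_of(thing, camera): "xyz" ([x, y, z] in m, in world coordinates, good to about 4 mm: a listed point, or the origin of a listed thing).
The state is a dict: "time_s": time; "q": joint angles; "dq": joint speeds; "joint_efforts": joint torques, N m; "eef_pos": TCP position; "eef_rot": TCP orientation; "wrist_force": force on the tool from outside, world axes, zero at the start; "torque": the same for the moment, N m; "opening": opening from 0.0 (shut) to 1.0 (fully open); "grasp_force": force on a finger pad.
Only numpy, scipy, OpenCV 4.12 (cv2) and the standard library are available. Lean on these libraries where they do the work, as an engineer would, in place of code of your own. Each camera call takes 0.05 s, during which the arm holds its last target. There are 200 camera calls.

### The job

On the spring tester, press the release pedal all the way down to its stop and let it come up again: this drops the lock bolt. Then draw the spring-loaded carriage out by its bow handle until its pointer stands opposite the tip of the mark, without running well past it, and hold it there: finish while still holding the handle. Leave the roll of tape, the pliers and the eraser where they are.

Things in the scene. Friction and masses are not known exactly. Their poses are not given: they have to be found in the camera images.
- tester: Spring tester: grey plinth 250 x 210 x 26 mm, fixed on the bench. Origin: centre of its underside. The carriage is drawn out along its -x; +y points to the mark rail, z up. On it along y: pedal (y = -72 mm), carriage with the spring tube behind it (y = +20 mm), mark rail (y = +95 mm). Top of the tube 70 mm above the bench, of the bow handle 117 mm, all else below 85 mm (the pedal's front end).
- pedal (a joint): The release pedal: a dark steel plate 160 x 46 mm with a ribbed black rubber pad, hinged at its rear end (+x side), front end up. 0 = up, 0.28 rad = down on its stop (pad about 33 mm lower). A spring pushes it up: about 4 N at the pad at the top, about 11 N at the stop with the bolt's friction. It comes up by itself when let go.
- pad (a point): Middle of the top of the pedal's rubber pad (60 x 46 mm): the place to press, 75 mm above the bench when the pedal is up, 40 mm when it is down. The bow handle stands 92 mm beside it (+y) and 35 mm higher, so the long side of the gripper's body should lie along the tester's x.
- bolt (a joint): The lock bolt: a flat upright steel bar, 60 x 8 mm, between the pedal and the carriage, in front of the carriage. 0 = up, locking the carriage (2 mm play); the pedal pushes it down by about 21 mm at its stop, and it stays down by friction; the carriage is free when it is more than 14 mm down.
- carriage (a joint): The carriage on its slide: 0 = home, grows as it is drawn out along the tester's -x, end of travel 0.10 m. A spring pulls it home: 4 N at 0, plus 0.8 N a cm (10 N at 75 mm). It goes home when let go.
- bow (a point): Middle of the cross bar of the carriage's bow handle: a round steel bar 11 mm thick, 50 mm straight, lying along the tester's y, 111 mm above the bench, moving with the carriage. Under it is a free gap of 37 mm; a grip from above closes along the tester's x.
- pointer (a point): Tip of the small steel pointer at the left side (+y) of the carriage, 63 mm above the bench; moves with the carriage. Its axes are the tester's.
- mark_tip (a point): Tip of the fixed steel mark, a small saddle clamp with a thumb screw on the rail, turned towards the pointer, at the same height; 3 mm are left between the two tips when they stand level. It is 35 to 75 mm out (-x) from the pointer's place at home. Its axes are the tester's.
- roll: Roll of black tape, 62 x 60 x 19 mm, lying flat on the bench; a bystander. Origin: centre of its underside.
- pliers: Pliers, 173 mm long, lying on the bench; a bystander. Origin: centre of the underside.
- rubber: Eraser, 23 x 53 x 12 mm, lying on the bench; a bystander. Origin: centre of the underside.

How it is judged:
By the outcome, as a careful person would: the job done as asked, in the order asked, and still so for the second after the job is handed in, while the arm keeps its last pose, push and grip.
It also fails if it takes over 51 s, if anything falls off the work surface, if the arm or the gripper's body presses on something with over 40 N, if the wrist force passes 120 N, or if a joint passes its speed limit or range.

## Working session

There is one attempt and no reset: what is moved stays moved. The work goes in short steps, Python scripts to look and compute and a tool call to move; the robot and the scene stay as the last step left them, time stands still between calls to the robot, and variables do not carry over. Pictures are saved under pics/ and viewed, at most 10 in all, crops included, and the job is handed in when it is done.

Besides the shell and the picture viewer there is one more tool, called after "Call:" as name(argument=value, ...) on one line, values as JSON. send_rows: Moves the arm, as the interface text tells. Its arguments: {"type":"object","properties":{"series":{"type":"array","items":{"type":"array"}}},"required":["series"]}

```bash
mkdir -p pics
python3 - <<'E'
from bench import telemetry, camera, spotter
import cv2
o=telemetry.get_obs(); print(o['time_s'],o['eef_pos'],o['eef_rot'],o['opening'])
for c in ['top','side']:
    r=camera(c); cv2.imwrite(f'pics/{c}0.png',r['pixels'][...,::-1]); print(c,r['xyz'])
    for t in ['tester','pad','bow','pointer','mark_tip','roll','pliers','rubber']:
        print(c,t,[(([round(float(v),4) for v in d['xyz']]),round(d['conf'],2)) for d in spotter.landmark_of(t,c)[:2]])
print(telemetry.get_obs()['time_s'])
E
```

```text
0.0 [0.24707444 0.51861381 0.23038238] [-3.56580643e-04  2.20581394e-01  9.75368187e-01 -7.88496894e-04] 0.999149117188275
top [ 0.37450394 -0.15669889  1.05752907]
top tester [([0.574, -0.1311, -0.0005], 0.7)]
top pad [([0.4827, -0.1366, 0.0726], 0.8), ([0.7504, -0.2994, -0.0028], 0.46)]
top bow [([0.5698, -0.0971, 0.1121], 0.81)]
top pointer [([0.662, -0.3836, 0.0055], 0.74), ([0.6125, -0.0639, 0.0665], 0.68)]
top mark_tip [([0.5779, -0.0196, 0.0674], 0.56)]
top roll [([0.3711, 0.0782, 0.0032], 0.95)]
top pliers []
top rubber [([0.6612, -0.3814, 0.0041], 0.62), ([0.3742, 0.0792, 0.004], 0.34)]
side [0.43119838 0.7594999  0.66819771]
side tester [([0.5754, -0.1324, -0.0017], 0.8), ([0.6639, -0.3815, 0.0015], 0.36)]
side pad [([0.4884, -0.137, 0.0695], 0.9)]
side bow [([0.5688, -0.0994, 0.11], 0.71)]
side pointer [([0.6118, -0.0696, 0.0675], 0.85), ([0.5745, -0.0149, 0.0653], 0.6)]
side mark_tip [([0.5711, -0.0167, 0.0634], 0.53)]
side roll [([0.3744, 0.0763, -0.0024], 0.86)]
side pliers [([0.7468, -0.2984, -0.0012], 0.77), ([0.5732, -0.0155, 0.065], 0.29)]
side rubber [([0.6623, -0.3829, -0.0], 0.48)]
0.9
```

View pics/top0.png

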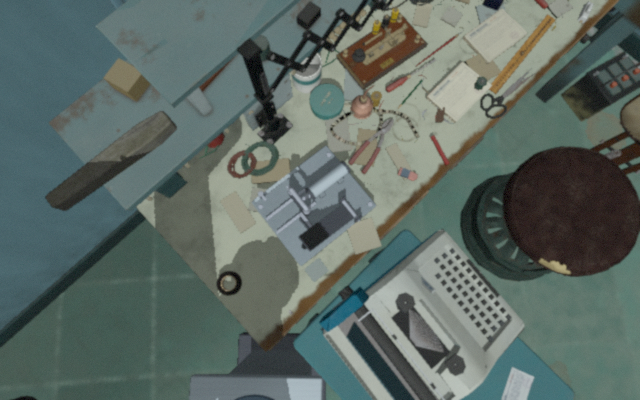

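View pics/side0.png

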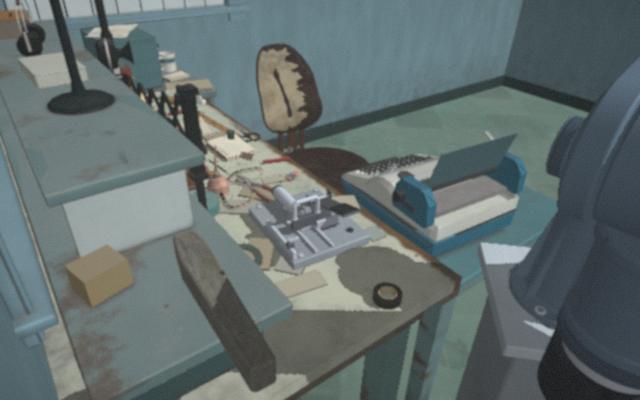

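The tester shows at (315,205) in the top view and (310,225) in the side view, and nothing stands over it. The roll is at (229,283) in the top view, clear of the path. The landmarks fit a tester yaw of about -51° and a pull of about 60 mm. I'll go above the pad with the fingers shut and tool y along the tester's x.

Call:
send_rows(series=[[[0, 0, -10], [22, -58, 5], 1], [[0, 0, -20], [44, -118, 10], 1], [[0, 0, -30], [66, -178, 10], 1], [[0, 0, -40], [88, -238, 10], 1], [[0, 0, -50], [110, -298, 10], 1], [[0, 0, -60], [132, -358, 10], 1], [[0, 0, -70], [154, -418, 10], 1], [[0, 0, -80], [176, -478, 10], 1], [[0, 0, -90], [196, -536, 10], 1], [[0, 0, -100], [216, -590, 10], 1]])

```text
time_s: 2.15
eef_pos: [0.4625, -0.0694, 0.2417]
eef_rot: [0.0, 0.89, 0.455, 0.0]
wrist_force: [1.2, 0.9, 1.0]
opening: -0.003
grasp_force: 0.0
```

Call:
send_rows(series=[[[0, 0, -8], [12, -33, -10], 1], [[0, 0, -15.5], [22, -66, -20], 1], [[0, 0, -15.5], [22, -66, -20], 1], [[0, 0, -15.5], [22, -66, -20], 1]])

```text
time_s: 2.65
eef_pos: [0.4838, -0.1328, 0.2213]
eef_rot: [-0.0, 0.942, 0.334, -0.0]
wrist_force: [0.1, 0.5, -0.5]
opening: 0.002
grasp_force: 0.0
```

```bash
cat > h.py <<'E'
from bench import telemetry, camera, spotter, ctrl
import cv2, numpy as np
def look(c,fn,things):
    r=camera(c); cv2.imwrite(f'pics/{fn}.png',r['pixels'][...,::-1])
    for t in things:
        print(c,t,[(([round(float(v),4) for v in d['xyz']]),round(d['conf'],2)) for d in spotter.landmark_of(t,c)[:2]])
def st():
    o=telemetry.get_obs(); print(round(o['time_s'],2),np.round(o['eef_pos'],4),np.round(o['eef_rot'],3),np.round(o['wrist_force'],1),np.round(o['q'],2),o['opening'],o['grasp_force'])
E
python3 - <<'E'
from h import *
st(); look('wrist','w1',['tester','pad','bow','pointer','mark_tip'])
E
```

```text
2.65 [ 0.4838 -0.1328  0.2213] [-0.     0.942  0.334 -0.   ] [ 0.1  0.5 -0.5] [-0.51  0.03  1.8   0.    1.32  0.38] 0.0021478125549695823 0.0
wrist tester [([0.5782, -0.1333, -0.0011], 0.91)]
wrist pad [([0.4877, -0.1391, 0.0765], 0.85)]
wrist bow [([0.5716, -0.0992, 0.1107], 0.85)]
wrist pointer [([0.6091, -0.0665, 0.0618], 0.85)]
wrist mark_tip [([0.5748, -0.0161, 0.0662], 0.62)]
```

View pics/w1.png

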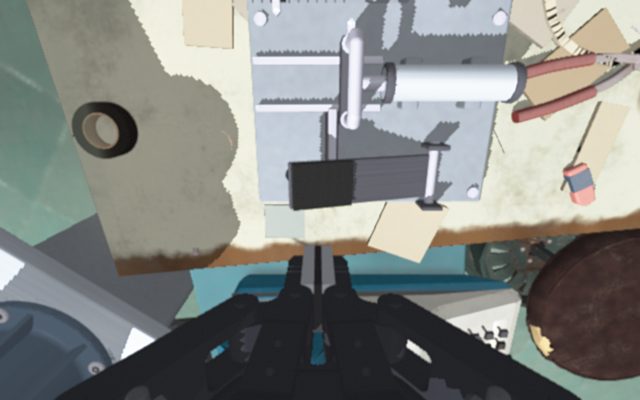

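The wrist view shows the pad at (320,185), the bow bar at (353,80) and the tester's x running along the image columns, so the orientation is right. Next is the press.

Call:
send_rows(series=[[[0, 0, 0], [3, -5, -50], 1], [[0, 0, 0], [3, -5, -100], 1], [[0, 0, 0], [3, -5, -135], 1], [[0, 0, 0], [3, -5, -150], 1], [[0, 0, 0], [3, -5, -158], 1], [[0, 0, 0], [3, -5, -166], 1], [[0, 0, 0], [3, -5, -172], 1], [[0, 0, 0], [3, -5, -176], 1], [[0, 0, 0], [3, -5, -176], 1]])

```text
time_s: 4.08
eef_pos: [0.4879, -0.138, 0.047]
eef_rot: [0.0, 0.943, 0.334, 0.001]
wrist_force: [-4.0, 4.4, 6.6]
opening: 0.002
grasp_force: 3.5
```

Call:
send_rows(series=[[[0, 0, 0], [0, 0, -3], 1], [[0, 0, 0], [0, 0, -6], 1], [[0, 0, 0], [0, 0, -8], 1], [[0, 0, 0], [0, 0, -8], 1]])

```text
time_s: 4.58
eef_pos: [0.4879, -0.1379, 0.0399]
eef_rot: [0.0, 0.943, 0.334, 0.001]
wrist_force: [-6.1, 5.0, 15.2]
opening: 0.001
grasp_force: 7.6
```

Call:
send_rows(series=[[[0, 0, 0], [0, 0, -2], 1], [[0, 0, 0], [0, 0, -4], 1], [[0, 0, 0], [0, 0, -4], 1]])

```text
time_s: 4.95
eef_pos: [0.4881, -0.138, 0.0387]
eef_rot: [0.0, 0.942, 0.334, 0.0]
wrist_force: [-18.0, 11.0, 45.3]
opening: 0.003
grasp_force: 23.0
```

The force rose sharply at z≈39 mm, so the pedal is on its stop. I'll lift straight up, open the gripper and move above the bow.

Call:
send_rows(series=[[[0, 0, 0], [0, 0, 10], 1], [[0, 0, 0], [0, 0, 20], 1], [[0, 0, 0], [0, 0, 40], 1], [[0, 0, 0], [0, 0, 90], 1], [[0, 0, 0], [0, 0, 140], 0.4], [[0, 0, 0], [0, 0, 175], 0], [[0, 0, 0], [35, 15, 180], 0], [[0, 0, 0], [70, 34, 180], 0], [[0, 0, 0], [70, 34, 180], 0], [[0, 0, 0], [70, 34, 180], 0]])

```text
time_s: 6.2
eef_pos: [0.557, -0.1043, 0.2139]
eef_rot: [0.0, 0.942, 0.334, 0.0]
wrist_force: [0.2, -0.4, 0.2]
opening: 0.495
grasp_force: 0.0
```

Run:
```python
from h import *
st(); look('wrist','w2',['tester','pad','bow','pointer','mark_tip','bolt'])
for c in ['top','side']: look(c,c+'2',['tester','bow','pointer','mark_tip'])
```

```text
6.2 [ 0.557  -0.1043  0.2139] [0.    0.942 0.334 0.   ] [ 0.2 -0.4  0.2] [-0.39  0.18  1.65 -0.    1.32  0.5 ] 0.4950408241805776 0.0
wrist tester [([0.5776, -0.131, 0.0015], 0.84)]
wrist pad [([0.4851, -0.1388, 0.0757], 0.79)]
wrist bow [([0.5746, -0.0957, 0.1117], 0.98)]
wrist pointer [([0.6077, -0.0627, 0.0629], 0.6)]
wrist mark_tip [([0.5759, -0.0173, 0.0655], 0.56)]Traceback (most recent call last):
  File "<stdin>", line 2, in <module>
  File "h.py", line 6, in look
    print(c,t,[(([round(float(v),4) for v in d['xyz']]),round(d['conf'],2)) for d in spotter.landmark_of(t,c)[:2]])
                                                                                     ~~~~~~~~~~~~~~~~~~~^^^^^
ValueError: it knows: bow, mark_tip, pad, pliers, pointer, roll, rubber, tester
```

View pics/w2.png

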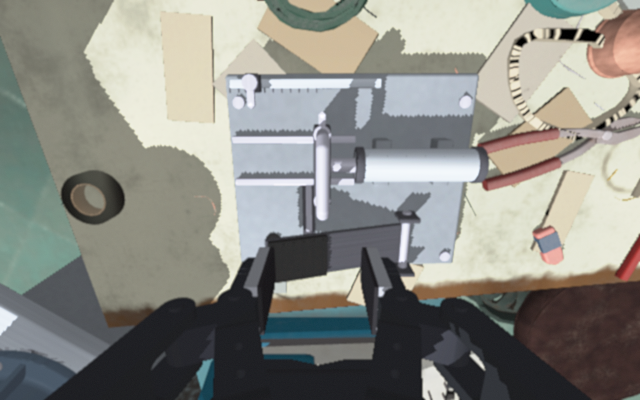

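The wrist view shows the mark at (248,95), the pointer at (322,118) and the bow bar at (322,170). The pedal is up again. The travel needed is about 59 mm. Next I'll grip the bow.

Call:
send_rows(series=[[[0, 0, 0], [16, 6, -20], 0], [[0, 0, 0], [16, 6, -60], 0], [[0, 0, 0], [16, 6, -95], 0], [[0, 0, 0], [16, 6, -122], 0], [[0, 0, 0], [16, 6, -122], 0], [[0, 0, 0], [16, 6, -122], 1], [[0, 0, 0], [16, 6, -122], 1], [[0, 0, 0], [16, 6, -122], 1], [[0, 0, 0], [16, 6, -122], 1]])

```text
time_s: 7.62
eef_pos: [0.5726, -0.0969, 0.0931]
eef_rot: [-0.001, 0.943, 0.334, -0.0]
wrist_force: [-5.8, 6.6, 6.8]
opening: 0.104
grasp_force: 58.5
```

Run:
```python
from h import *
st(); look('wrist','w3',['tester','bow','pointer','mark_tip'])
for c in ['top','side']: look(c,c+'3',['tester','bow','pointer','mark_tip'])
```

```text
7.62 [ 0.5726 -0.0969  0.0931] [-0.001  0.943  0.334 -0.   ] [-5.8  6.6  6.8] [-0.37  0.35  1.7   0.    1.09  0.52] 0.10360169096718597 58.54594588279724
wrist tester [([0.5783, -0.1307, 0.0054], 0.88)]
wrist bow [([0.5742, -0.0973, 0.1133], 0.78)]
wrist pointer [([0.6097, -0.0613, 0.0649], 0.6)]
wrist mark_tip [([0.5724, -0.0157, 0.0646], 0.65)]
top tester [([0.5762, -0.1311, 0.0012], 0.59)]
top bow []
top pointer []
top mark_tip [([0.5725, -0.0171, 0.064], 0.62)]
side tester [([0.5761, -0.1325, -0.0004], 0.55), ([0.6108, -0.067, 0.065], 0.24)]
side bow [([0.5674, -0.0995, 0.112], 0.67)]
side pointer [([0.6122, -0.0683, 0.0669], 0.64)]
side mark_tip [([0.5715, -0.0178, 0.0666], 0.53)]
```

View pics/w3.png

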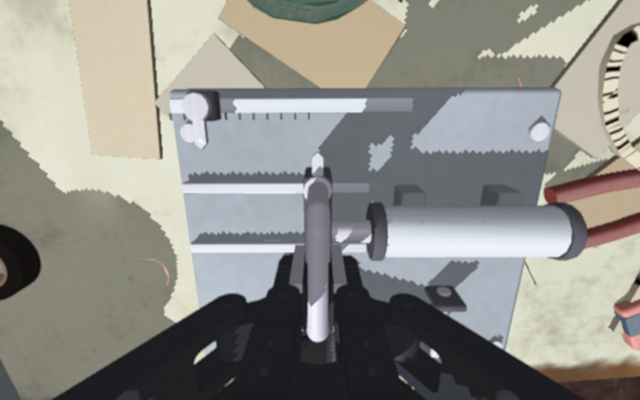

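The bow is gripped at (318,230). The pointer tip is at (319,155) and the mark tip at about (200,146). I'll draw out 45 mm, then look.

Call:
send_rows(series=[[[0, 0, 0], [-3, 4, 0], 1], [[0, 0, 0], [-6, 8, 0], 1], [[0, 0, 0], [-10, 12, 0], 1], [[0, 0, 0], [-13, 16, 0], 1], [[0, 0, 0], [-16, 20, 0], 1], [[0, 0, 0], [-19, 24, 0], 1], [[0, 0, 0], [-22, 28, 0], 1], [[0, 0, 0], [-25, 32, 0], 1], [[0, 0, 0], [-28, 35, 0], 1], [[0, 0, 0], [-28, 35, 0], 1]])

```text
time_s: 9.62
eef_pos: [0.5468, -0.0652, 0.0931]
eef_rot: [0.003, 0.943, 0.334, 0.002]
wrist_force: [1.3, -7.8, -0.3]
opening: 0.108
grasp_force: 59.0
```

Run:
```python
from h import *
st(); look('wrist','w4',['tester','bow','pointer','mark_tip'])
look('side','s4',['bow','pointer','mark_tip'])
im=cv2.imread('pics/w4.png'); cv2.imwrite('pics/w4c.png',cv2.resize(im[60:260,180:440],None,fx=3,fy=3,interpolation=cv2.INTER_CUBIC))
```

```text
9.62 [ 0.5468 -0.0652  0.0931] [0.003 0.943 0.334 0.002] [ 1.3 -7.8 -0.3] [-0.33  0.29  1.78 -0.    1.07  0.56] 0.10750557344328772 58.95809054374695
wrist tester [([0.5797, -0.1297, 0.0046], 0.67)]
wrist bow [([0.5445, -0.0661, 0.1099], 0.81)]
wrist pointer [([0.5847, -0.032, 0.0634], 0.78), ([0.5775, -0.0152, 0.0665], 0.24)]
wrist mark_tip [([0.5772, -0.0163, 0.0637], 0.62)]
side bow [([0.5466, -0.0683, 0.1098], 0.84)]
side pointer [([0.5856, -0.0359, 0.0655], 0.84)]
side mark_tip [([0.574, -0.0148, 0.0671], 0.59)]
```

View pics/w4c.png

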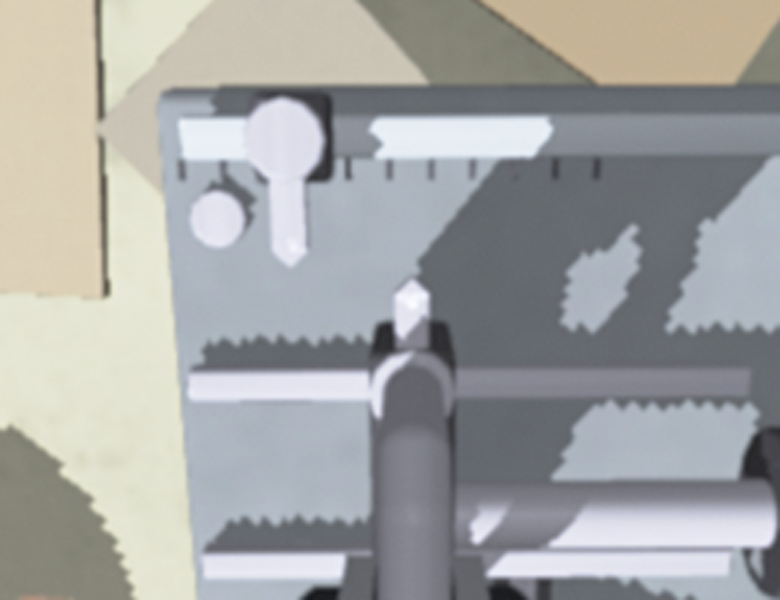

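```bash
cat >> h.py <<'E'
from scipy.spatial.transform import Rotation as R
def proj(px,z,c='wrist'):
    r=camera(c); K=r['camera_matrix']; q=r['orientation']
    Rm=R.from_quat([q[1],q[2],q[3],q[0]]).as_matrix(); o=[]
    for u,v in px:
        d=np.linalg.inv(K)@[u,v,1]; d=Rm@[d[0],-d[1],-d[2]]
        o.append(r['xyz']+d*(z-r['xyz'][2])/d[2])
    return np.array(o)
def along(px,z):
    p=proj(px,z); e=p[1]-p[0]; print(p, [(a,e[:2]@[-np.cos(np.radians(a)),-np.sin(np.radians(a))],e[:2]@[-np.sin(np.radians(a)),np.cos(np.radians(a))]) for a in (-49,-51,-53)])
E
python3 - <<'E'
from h import *
along([(317.7,153.3),(277,148.3)],.063)
# rail edge for yaw: front rail slots at crop(200,385)->(740,383)
p=proj([(180+190/3,60+398/3),(180+750/3,60+393/3)],.03); d=p[1]-p[0]; print(np.degrees(np.arctan2(d[1],d[0])))
E
```

```text
[[ 0.58737123 -0.03507615  0.063     ]
 [ 0.57560232 -0.01619428  0.063     ]] [(-49, np.float64(0.021971425212630326), np.float64(0.003505510678262675)), (-51, np.float64(0.02208038137239544), np.float64(0.002736583534115769)), (-53, np.float64(0.02216243598868031), np.float64(0.0019643222844709205))]
-50.55023011004904
```

The pointer tip is at full-image (318,153) and the mark tip at (277,148), so 22 mm remain at a yaw of -50.6°.

Call:
send_rows(series=[[[0, 0, 0], [-3, 4, 0], 1], [[0, 0, 0], [-6, 7, 0], 1], [[0, 0, 0], [-8, 10, 0], 1], [[0, 0, 0], [-11, 13, 0], 1], [[0, 0, 0], [-13, 16, 0], 1], [[0, 0, 0], [-13, 16, 0], 1], [[0, 0, 0], [-13, 16, 0], 1], [[0, 0, 0], [-13, 16, 0], 1]])

```text
time_s: 11.18
eef_pos: [0.5342, -0.0497, 0.0931]
eef_rot: [0.003, 0.943, 0.334, 0.002]
wrist_force: [3.6, -8.8, 0.2]
opening: 0.107
grasp_force: 58.9
```

Run:
```python
from h import *
st(); look('wrist','w5',['pointer','mark_tip'])
im=cv2.imread('pics/w5.png'); cv2.imwrite('pics/w5c.png',cv2.resize(im[100:200,250:380],None,fx=6,fy=6,interpolation=cv2.INTER_CUBIC))
```

```text
11.18 [ 0.5342 -0.0497  0.0931] [0.003 0.943 0.334 0.002] [ 3.6 -8.8  0.2] [-0.31  0.26  1.82 -0.    1.06  0.58] 0.10660088473730947 58.92423748970032
wrist pointer [([0.5699, -0.0175, 0.0605], 0.58)]
wrist mark_tip [([0.5738, -0.0142, 0.063], 0.74)]
```

View pics/w5c.png

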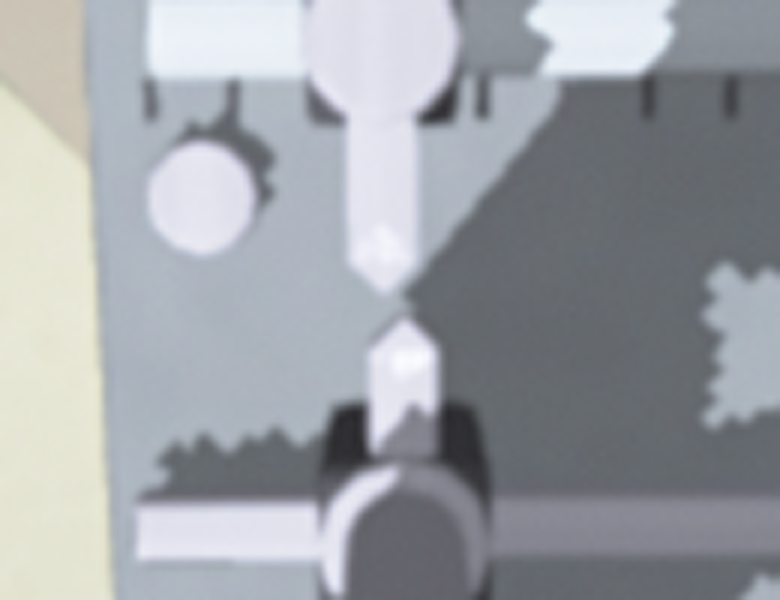

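Mark tip is at full-image (314.7,149.2), pointer at (317.2,153.3): about 1.4 mm short.

Call:
send_rows(series=[[[0, 0, 0], [-0.9, 1.1, 0], 1], [[0, 0, 0], [-0.9, 1.1, 0], 1], [[0, 0, 0], [-0.9, 1.1, 0], 1], [[0, 0, 0], [-0.9, 1.1, 0], 1]])

```text
time_s: 11.82
eef_pos: [0.5333, -0.0487, 0.0931]
eef_rot: [0.003, 0.943, 0.334, 0.002]
wrist_force: [3.0, -9.3, 0.2]
opening: 0.109
grasp_force: 58.9
```

Run:
```python
from h import *
st(); look('wrist','w6',[])
im=cv2.imread('pics/w6.png'); cv2.imwrite('pics/w6c.png',cv2.resize(im[100:200,250:380],None,fx=6,fy=6,interpolation=cv2.INTER_CUBIC))
```

```text
11.82 [ 0.5333 -0.0487  0.0931] [0.003 0.943 0.334 0.002] [ 3.  -9.3  0.2] [-0.31  0.26  1.82 -0.    1.06  0.58] 0.10914926919037359 58.88771831989288
```

View pics/w6c.png

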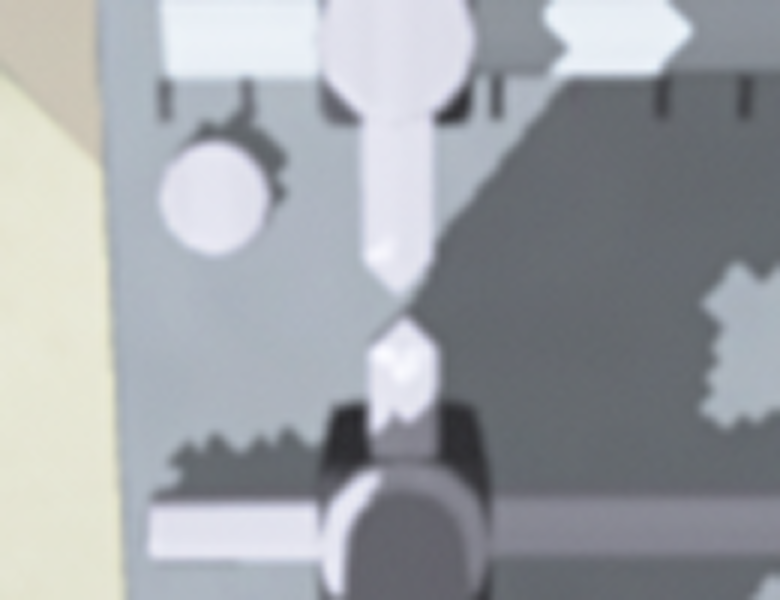

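The tips now stand level, at crop (403,298) and (403,318), with the bow still gripped at 59 N. Handing in.

```bash
python3 -c "
from bench import ctrl; print(ctrl.hand_in())"
```

```text
the job is handed in; nothing more can be done
None
```

I pressed the pedal to its stop and let it come up, then drew the carriage out until its pointer stood level with the mark tip, and handed the job in at about 12 s with the bow handle still gripped.

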